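Hand over the green crown valve cap in the coin dish

TASK

Pick the green crown valve cap out of the tray of mixed caps and put it in the copper coin dish where the dish stands, then slide the dish with the cap in it along the counter, without lifting or tipping it, until it stands wholly on the round yellow customer mat on the other side. Leave the other caps in their tray, and do not shove the jar, the tin, the pressure gauge or the punch.

Things in the scene. Friction and masses are not known exactly. Their poses are not given: they have to be found in the camera images.
- cap_green: Green anodized crown valve cap, 18 mm diameter, 24 mm tall, 14 g, stands in the tray among the others. Origin: centre of its underside, z axis up through its tip. A straight cylinder with six points on its top: the one to serve.
- dish: Round copper coin dish, loose, 180 g: outside diameter 96 mm at the rim and 86 mm at the foot, 20 mm high, wall 3 mm, floor 4 mm thick (inner floor about 80 mm across). Too wide to grip across. Origin: centre of its underside, z up.
- mat: Round customer mat, 132 mm diameter, with a yellow edge band and cream middle, practically flush with the counter (1 mm, nothing to climb). Origin: its centre on the counter.
- tray: Grey open tray, fixed: 125 mm (its x) by 186 mm (its y), 25 mm high, walls and floor 5 mm thick. Holds the five caps. Origin: centre of its underside.
- cap_red: Red crown valve cap, 18 mm diameter, 24 mm tall, 14 g, stands in the tray among the others. Origin: centre of its underside, z axis up through its tip.
- cap_blue: Blue crown valve cap, 18 mm diameter, 24 mm tall, 14 g, stands in the tray among the others. Origin: centre of its underside, z axis up through its tip.
- cap_brass: Brass plain tapered valve cap, 18 mm diameter, 24 mm tall, 14 g, stands in the tray among the others. Origin: centre of its underside, z axis up through its tip.
- cap_black: Black plain tapered valve cap, 18 mm diameter, 24 mm tall, 14 g, stands in the tray among the others. Origin: centre of its underside, z axis up through its tip.
- organizer: Blue open organizer box with compartments full of stock, fixed: 125 mm (its x) by 186 mm (its y), 55 mm high. An obstacle. Origin: centre of its underside.
- jar: Amber jar with white lid, loose: 50 mm diameter, 58 mm tall, 160 g; stands in or near the dish's way. Origin: centre of its underside.
- tin: Red tin with a steel lid, loose: 52 mm diameter, 56 mm tall, 200 g; stands in or near the dish's way. Origin: centre of its underside.
- gauge: Round dark pressure gauge with a brass stem, lying face up, loose: 54 mm diameter, 23 mm high, stem 16 mm wide reaching 73 mm from the centre along its x. Origin: under the centre of the dial.
- punch: Steel drift punch, lying loose: 130 mm long along its x (from -60 to +70 mm), 12 mm thick. Origin: on the counter under its axis.
Things that resemble listed ones, but are neither listed nor needed, are in the scene too. There is more than one size of the dish; the job needs the smallest.

How it is judged:
By the outcome, as a careful person would: the job done as asked, in the order asked, and still so for the second after the job is handed in, with the robot touching nothing.
It also fails if it takes over 67 s, if anything falls off the work surface, if the arm or the gripper's body presses on something with over 40 N, if the wrist force passes 120 N, or if a joint passes its speed limit or range.

ROBOT

A 7-joint arm with a two-finger parallel gripper is mounted at the origin on the work surface. World frame = base frame: x ahead of the robot, y to its left, z up, the work surface at z = 0. Lengths are in m, angles in rad, forces in N, time in s.
With the tool pointing down it reaches from about 0.4 to 0.9 m from the base axis. Payload 5.6 kg.
Tool frame: the origin (TCP) lies midway between the tips of the shut fingers; the grasp point (between the pads) lies behind it (r.hold_point_z is the z of the grasp point in the tool frame, in m); z points along the fingers, x is the direction in which the jaws open and shut, and the axes are right-handed (so a half turn about z gives the same grasp; the last joint's range is limited). The gripper opens to 92 mm and grips with 3 to 60 N. Pads are 20 mm wide; open, the fingers measure 128 mm over their backs; the gripper's body (75 mm by 189 mm) begins 69 mm behind the grasp point.
Start: joints at [1.162, 0.468, -0.012, 1.603, 0.006, 1.071, -0.056], TCP at [0.232, -0.607, 0.215] pointing down, gripper open.
Joint ranges: [-2.53, 2.53], [-0.31, 2.02], [-1.57, 1.55], [0.28, 2.44], [-1.29, 4.43], [0.15, 1.84], [-2.92, 2.92]. Speed limits (rad/s): [2.57, 2.57, 3.14, 3.14, 3.14, 3.14, 3.14].

INTERFACE

Orientations are given as [roll, pitch, yaw] about the fixed x, y, z axes, in that order (R = Rz(yaw) Ry(pitch) Rx(roll)).
In Python, from workcell import r gives the robot as it stands.
- The arm moves only by the tool step_arm, never from a script. Its argument "commands" is a list of rows, each a list of 3 entries, a list of its own where there are three numbers: the gripper command: -1 is shut, 1 is fully open, values between are in proportion, then the shift along the tool's x, y, z in cm, then the turn, a rotation vector about the tool's x, y, z in degrees. In form: [[gripper, [x, y, z], [wx, wy, wz]], ...]. A call has 1 to 10 rows; each row shifts and turns the commanded pose from where the row before left it, along the tool's axes as they then stand; what a row does not reach is not made up. A row lasts 1/12 s, in which the tool goes at most 41.7 mm and 7.16 degrees, less where a joint would pass 70% of its speed; a pose out of reach is approached as far as the arm can. A call is refused whole if a number of a shift passes 4.17 or a number of a turn 7.16, either way. A call with a gripper value outside its range is refused whole. The fingers move at their own pace and stop on an object; "force" is the grip in N (left out, the last holds). Time passes only in rows, so rows that do not move let the fingers close. It gives the time, the measured TCP pose, the force and the opening at its end, in the units of the state.
- r.observe(): the state, without advancing time (a new reading comes with each control period).
- r.get_image(name): name is "side" or "top"; returns a dict with "color" (480x640x3 uint8, red, green, blue), "range_z" (480x640 float32, m along the optical axis (not along the pixel's ray), 0 where there is no reading), "fx", "fy", "cx", "cy" (pixels), "dist_coeffs" ([k1, k2, p1, p2, k3] as OpenCV has them; the pictures are not rectified), "rvec" (rotation vector, rad) and "tvec" (3), from world to camera coordinates, as OpenCV has them. Camera axes: x right, y down, z forward; pixel columns grow to the right and rows downward; lengths in m; the calibration is good to about 2 mm. A picture is of the moment at which its call begins.
- r.close_job(): hands the job in, once; it reports no verdict.
The state is a dict: "t": time; "joint_positions": joint angles; "dq": joint speeds; "joint_torque": joint torques, N m; "tool_pos": TCP position; "ee_rot": TCP orientation; "ft_force": force on the tool from outside, world axes, zero at the start; "wrist_torque": the same for the moment, N m; "finger_gap": finger opening in m.
Only numpy, scipy, OpenCV 4.12 (cv2) and the standard library are available. Lean on these libraries where they do the work, as an engineer would, in place of code of your own. Each camera call takes 0.05 s, during which the arm holds its last target.

## Working session

There is one attempt and no reset: what is moved stays moved. The work goes in short steps, Python scripts to look and compute and a tool call to move; the robot and the scene stay as the last step left them, time stands still between calls to the robot, and variables do not carry over. Pictures are saved under pics/ and viewed, and the job is handed in when it is done.

Besides the shell and the picture viewer there is one more tool, called as name(argument=value, ...), one argument or row to a line, values as JSON. step_arm: Moves the arm, as the interface text tells. Its arguments: {"type":"object","properties":{"commands":{"type":"array"},"force":{"type":"number"}},"required":["commands"]}

```bash
mkdir -p pics; ls
cat > h.py <<'E'
import numpy as np,cv2,pickle
from workcell import r
def grab(tag):
    out={}
    for n in ("top","side"):
        im=r.get_image(n); out[n]=im
        cv2.imwrite(f"pics/{n}_{tag}.png",im["color"][:,:,::-1])
    pickle.dump(out,open(f"{tag}.pkl","wb")); return out
def K(im): return np.array([[im["fx"],0,im["cx"]],[0,im["fy"],im["cy"]],[0,0,1.]])
def ray(im,uv):
    uv=np.array(uv,float).reshape(-1,1,2)
    p=cv2.undistortPoints(uv,K(im),np.array(im["dist_coeffs"],float)).reshape(-1,2)
    R=cv2.Rodrigues(np.array(im["rvec"],float))[0];t=np.array(im["tvec"],float).ravel()
    d=np.c_[p,np.ones(len(p))]@R
    return -R.T@t,d
def plane(im,uv,z):
    c,d=ray(im,uv); return c+d*((z-c[2])/d[:,2])[:,None]
def proj(im,P):
    return cv2.projectPoints(np.array(P,float).reshape(-1,1,3),np.array(im["rvec"],float),np.array(im["tvec"],float),K(im),np.array(im["dist_coeffs"],float))[0].reshape(-1,2)
def cloud(im):
    h,w=im["range_z"].shape
    v,u=np.mgrid[:h,:w]
    c,d=ray(im,np.c_[u.ravel(),v.ravel()])
    return (c+d*im["range_z"].reshape(-1,1)).reshape(h,w,3)
E
python3 - <<'E'
from h import *
o=grab("a"); s=r.observe()
for k,v in s.items(): print(k,np.round(v,3))
print(r.hold_point_z)
for n in o: print(n,ray(o[n],[320,240]))
E
```

```text
pics
t 0.1
joint_positions [ 1.162  0.468 -0.012  1.603  0.006  1.071 -0.056]
dq [-0.001  0.    -0.    -0.002  0.001 -0.001  0.   ]
joint_torque [ 1.0000e-03 -5.2165e+01 -1.2000e-02 -2.4437e+01 -5.7000e-02  1.4000e-02
  0.0000e+00]
tool_pos [ 0.232 -0.607  0.214]
ee_rot [ 3.141e+00  2.000e-03 -1.205e+00]
ft_force [-0.108 -0.646 -0.399]
wrist_torque [-0.018 -0.009 -0.044]
finger_gap 0.092
-0.0187
top (array([0.23590101, 0.07548119, 1.24842518]), array([[ 0.20356423, -0.01464374, -0.9790251 ]]))
side (array([0.20913207, 0.82105587, 0.50256078]), array([[ 0.29344113, -0.80739269, -0.51206739]]))
```

View pics/top_a.png

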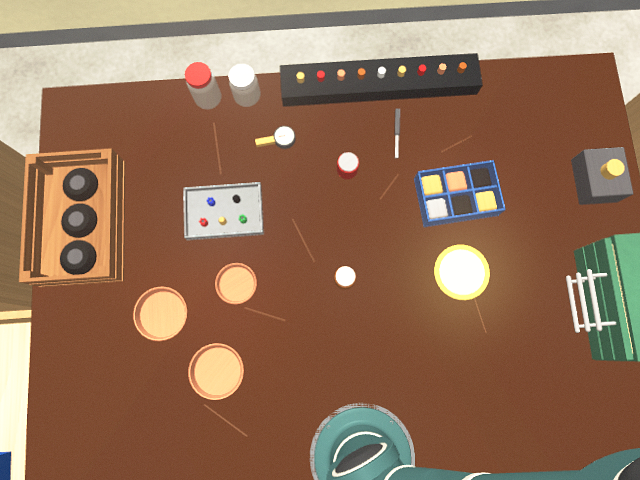

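View pics/side_a.png

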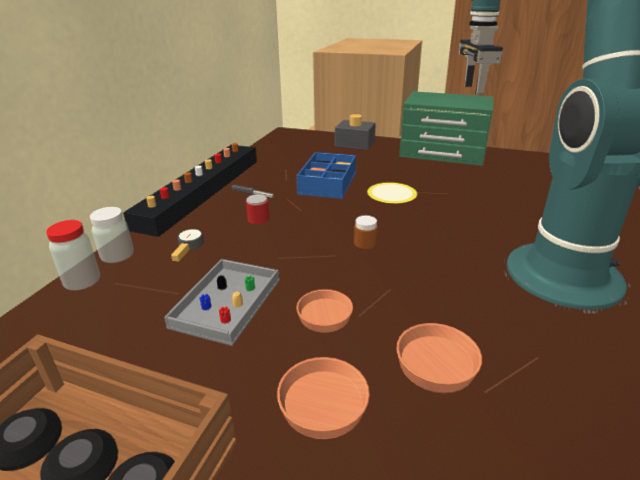

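The top view shows the tray at (223,211) with the green cap at (243,219), the smallest dish at (236,284), the jar at (345,276), the tin at (348,163) and the mat at (462,272). The jar stands between the dish and the mat.

```bash
cat > meas.py <<'E'
from h import *
import sys
o=pickle.load(open(sys.argv[1]+".pkl","rb")); im=o["top"]
hsv=cv2.cvtColor(im["color"],cv2.COLOR_RGB2HSV); C=cloud(im)
print("pixel mm", )
def blobs(im,hsv,lo,hi,box,amin=8):
    m=cv2.inRange(hsv,lo,hi); mm=np.zeros_like(m); x0,y0,x1,y1=box; mm[y0:y1,x0:x1]=m[y0:y1,x0:x1]
    n,l,s,c=cv2.connectedComponentsWithStats(mm)
    return [(s[i],c[i],l==i) for i in range(1,n) if s[i][4]>=amin]
for nm,lo,hi,box in [("green",(45,80,40),(85,255,255),(180,180,270,240)),("red",(0,180,80),(5,255,255),(180,180,270,240)),("blue",(110,120,60),(130,255,255),(180,180,270,240)),
  ("black",(0,0,0),(180,255,60),(190,188,258,234)),("brass",(12,80,120),(30,255,255),(190,188,258,234))]:
    for s,c,m in blobs(im,hsv,lo,hi,box): print(nm,s,c,plane(im,[c],0.025)[0].round(4), "z",np.percentile(C[m][:,2],[10,50,90]).round(3))
for nm,box in [("dish",(205,255,265,310))]:
    for s,c,m in blobs(im,hsv,(3,60,100),(20,255,255),box,200):
        cn=max(cv2.findContours(m.astype(np.uint8),0,2)[0],key=cv2.contourArea)
        (e,ax,an)=cv2.fitEllipse(cn); print(nm,s,e,ax); 
        P=plane(im,cn.reshape(-1,2),0.020); (cc,rr)=cv2.minEnclosingCircle(P[:,:2].astype(np.float32)); print(cc,rr,P[:,:2].min(0),P[:,:2].max(0), C[m][:,2].max())
# mat
for s,c,m in blobs(im,hsv,(20,60,180),(35,255,255),(425,235,500,310),30):
    cn=max(cv2.findContours(m.astype(np.uint8),0,2)[0],key=cv2.contourArea);P=plane(im,cn.reshape(-1,2),0.001);print("mat",s,cv2.minEnclosingCircle(P[:,:2].astype(np.float32)))
for nm,box,zz in [("jar",(325,258,365,295),.058),("tin",(328,143,368,183),.056),("tray",(175,175,272,245),.025),("org",(410,155,510,230),.055),("gauge",(250,118,300,155),.023),("punch",(385,100,410,165),.012)]:
    x0,y0,x1,y1=box; Q=C[y0:y1,x0:x1].reshape(-1,3); q=Q[Q[:,2]>max(.006,zz*.85) if nm!="punch" else Q[:,2]>.004]
    print(nm,len(q),"x",np.percentile(q[:,0],[1,99]).round(4),"y",np.percentile(q[:,1],[1,99]).round(4),"z",np.percentile(q[:,2],[50,99]).round(4), cv2.minAreaRect(q[:,:2].astype(np.float32)*1000) if len(q) else 0)
fl=C[300:330,300:420,2]; print("floor",np.median(fl),fl.std())
E
python3 meas.py a
python3 - <<'E'
import cv2
for n,b in (("top",(170,170,290,310)),("side",(160,210,360,350))):
    i=cv2.imread(f"pics/{n}_a.png"); x0,y0,x1,y1=b
    cv2.imwrite(f"pics/{n}_a_crop.png",cv2.resize(i[y0:y1,x0:x1],None,fx=4,fy=4,interpolation=2))
E
```

```text
pixel mm
green [239 214   8   9  45] [242.46666667 218.42222222] [0.5554 0.2375 0.025 ] z [0.011 0.025 0.031]
red [200 221   6   5  13] [202.84615385 223.53846154] [0.5494 0.3318 0.025 ] z [0.012 0.021 0.028]
blue [207 198   8   8  43] [210.6744186  201.44186047] [0.6026 0.3119 0.025 ] z [0.012 0.024 0.028]
black [233 196   7   7  29] [236.13793103 198.86206897] [0.6047 0.2508 0.025 ] z [0.012 0.022 0.03 ]
brass [219 217   8   8  48] [222.14583333 220.47916667] [0.5537 0.2858 0.025 ] z [0.008 0.024 0.029]Traceback (most recent call last):
  File "meas.py", line 16, in <module>
    (e,ax,an)=cv2.fitEllipse(cn); print(nm,s,e,ax);
              ~~~~~~~~~~~~~~^^^^
cv2.error: OpenCV(4.12.0) /io/opencv/modules/imgproc/src/shapedescr.cpp:361: error: (-201:Incorrect size of input array) There should be at least 5 points to fit the ellipse in function 'fitEllipseNoDirect'
```

View pics/top_a_crop.png

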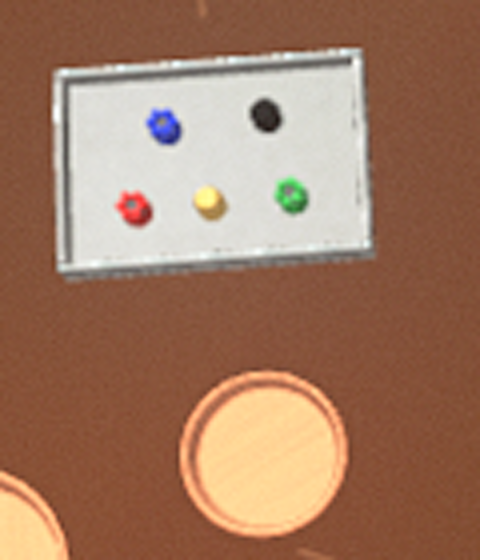

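View pics/side_a_crop.png

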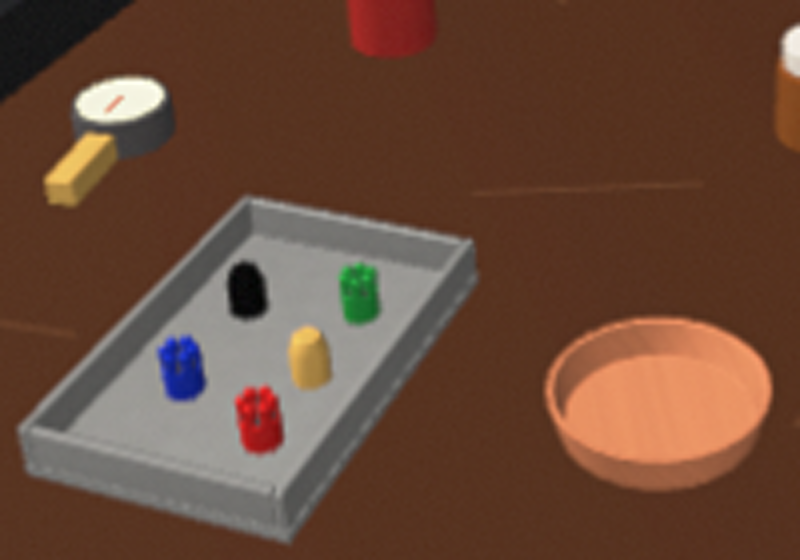

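The crops show the five caps standing upright, with green nearest the tray's right and near side. The dish mask picked up the brown table, so I'm fixing it.

```bash
sed -i 's/(3,60,100),(20,255,255),box,200/(3,60,170),(25,255,255),box,200/' meas.py; python3 meas.py a | grep -v -E "red|blue|black|brass"
python3 - <<'E'
from h import *
o=pickle.load(open("a.pkl","rb"))
# green two-view
def cen(im,box):
    hsv=cv2.cvtColor(im["color"],cv2.COLOR_RGB2HSV); m=cv2.inRange(hsv,(45,80,30),(85,255,255)); x0,y0,x1,y1=box
    v,u=np.nonzero(m[y0:y1,x0:x1]); return (u.min()+u.max())/2+x0,(v.min()+v.max())/2+y0,(u.min()+x0,u.max()+x0,v.min()+y0,v.max()+y0)
a=cen(o["top"],(230,205,256,230)); b=cen(o["side"],(235,265,265,300)); print(a,b)
c1,d1=ray(o["top"],a[:2]);c2,d2=ray(o["side"],b[:2]);d1=d1[0]/np.linalg.norm(d1);d2=d2[0]/np.linalg.norm(d2)
A=np.c_[d1,-d2];s=np.linalg.lstsq(A,c2-c1,rcond=None)[0];print(c1+s[0]*d1,c2+s[1]*d2)
# cap axis check with side view at mid height z=.017
print(plane(o["side"],[b[:2]],.017),plane(o["top"],[a[:2]],.020))
E
```

```text
pixel mm
green [239 214   8   9  45] [242.46666667 218.42222222] [0.5554 0.2375 0.025 ] z [0.011 0.025 0.031]
dish [ 215  263   42   42 1372] (235.3856201171875, 282.9903869628906) (40.665557861328125, 41.800106048583984)
(0.4035547971725464, 0.26055893301963806) 0.049194421619176865 [0.35438249 0.21223783] [0.45102227 0.30812023] 1.248425184291904
mat [434 244  56  56 804] ((0.39557120203971863, -0.273427277803421), 0.06721030920743942)
jar 302 x [0.2359 0.4191] y [-0.0134  0.0755] z [0.0576 1.2484] ((325.0784912109375, 31.863407135009766), (42.87702560424805, 196.7368927001953), 71.677001953125)
tin 347 x [0.2359 0.6931] y [-0.0436  0.0755] z [0.055  1.2484] ((468.05047607421875, 36.26055908203125), (50.1676025390625, 468.1985168457031), 74.29475402832031)
tray 674 x [0.2359 0.6446] y [0.0755 0.3762] z [0.0249 1.2484] ((433.61419677734375, 241.17874145507812), (472.76068115234375, 206.59637451171875), 16.36005210876465)
org 914 x [0.2359 0.6468] y [-0.3769  0.0755] z [0.0524 1.2484] ((478.7239074707031, -122.6800537109375), (194.41241455078125, 595.9255981445312), 32.714839935302734)
gauge 256 x [0.2359 0.7832] y [0.0755 0.1573] z [0.0222 1.2484] ((509.58074951171875, 122.54701232910156), (551.4859619140625, 65.77548217773438), 2.9564261436462402)
punch 242 x [0.2359 0.8243] y [-0.1879  0.0755] z [0.0088 1.2484] ((523.85595703125, -76.55378723144531), (69.90746307373047, 647.4903564453125), 68.32892608642578)
floor -0.0004496355652314765 0.0689739193759685
(np.float64(242.5), np.float64(218.0), (np.int64(239), np.int64(246), np.int64(214), np.int64(222))) (np.float64(249.5), np.float64(283.0), (np.int64(245), np.int64(254), np.int64(276), np.int64(290)))
[0.55934088 0.23883606 0.01372487] [0.56114635 0.23946221 0.01428067]
[[0.55918591 0.24270123 0.017     ]] [[0.55769706 0.23800584 0.02      ]]
```

```bash
sed -i 's/q=Q\[/Q=Q[np.abs(Q[:,2])<.1]; q=Q[/' meas.py; python3 meas.py a | grep -E "jar|tin|tray|org|gauge|punch"
python3 - <<'E'
from h import *
o=pickle.load(open("a.pkl","rb"))
im=o["top"];C=cloud(im);ok=im["range_z"]>0
for nm,box,lo in [("jar",(325,258,365,295),.05),("tin",(328,143,368,183),.05)]:
    x0,y0,x1,y1=box; Q=C[y0:y1,x0:x1][ok[y0:y1,x0:x1]]; q=Q[(Q[:,2]>lo)&(Q[:,2]<.09)][:,:2]; print(nm,cv2.minEnclosingCircle(q.astype(np.float32)),q.mean(0))
for nm,pts,z in [("org",cv2.boxPoints(((0,0),(1,1),0)),0)]: pass
# dish rim centre using outer & side view
im=o["side"]; hsv=cv2.cvtColor(im["color"],cv2.COLOR_RGB2HSV); m=cv2.inRange(hsv,(3,60,150),(25,255,255))
n,l,s,c=cv2.connectedComponentsWithStats(m)
for i in range(1,n):
    if s[i][4]>300 : print(s[i],c[i])
C=cloud(im);ok=im["range_z"]>0
m2=np.zeros(ok.shape,bool);m2[280:340,290:360]=1
q=C[m2&ok];q=q[(q[:,2]>.0165)&(q[:,2]<.03)];print("dish side",len(q),cv2.minEnclosingCircle(q[:,:2].astype(np.float32)),q[:,2].max())
# mat via side
m=cv2.inRange(hsv,(22,60,150),(35,255,255));m[:170]=0;m[215:]=0;m[:,:360]=0;m[:,425:]=0
cn=np.vstack(cv2.findContours(m,0,2)[0]).reshape(-1,2);P=plane(im,cn,0.001);print("mat side",cv2.minEnclosingCircle(P[:,:2].astype(np.float32)))
E
```

```text
jar 293 x [0.3777 0.4191] y [-0.0134  0.0275] z [0.0575 0.0622] ((398.01007080078125, 8.061208724975586), (41.89962387084961, 41.302955627441406), 41.059818267822266)
tin 337 x [0.6463 0.6931] y [-0.0436  0.0029] z [0.0549 0.0607] ((670.062744140625, -19.80510711669922), (48.758323669433594, 49.4901237487793), 64.81962585449219)
tray 646 x [0.5194 0.6447] y [0.1931 0.3762] z [0.0247 0.0319] ((582.2234497070312, 284.84173583984375), (126.46769714355469, 184.53347778320312), 0.04062172770500183)
org 885 x [0.5137 0.6468] y [-0.3769 -0.1856] z [0.0522 0.0595] ((581.0282592773438, -281.7156677246094), (126.14985656738281, 187.9008331298828), 4.380644798278809)
gauge 246 x [0.736  0.7832] y [0.1049 0.1578] z [0.0221 0.0272] ((761.6705932617188, 133.03408813476562), (56.93461227416992, 50.306556701660156), 66.40390014648438)
punch 235 x [0.6787 0.8244] y [-0.1882 -0.1222] z [0.0087 0.0159] ((753.1427001953125, -155.0699462890625), (60.005008697509766, 162.6853790283203), 84.00939178466797)
jar ((0.39863675832748413, 0.0077805956825613976), 0.02199043706059456) [0.39812604 0.00765151]
tin ((0.6694881916046143, -0.02087496407330036), 0.026006238535046577) [ 0.66987449 -0.02081343]
[    0     0   456   316 76729] [179.67965176  96.22940479]
[ 296  289   57   43 1784] [324.46804933 309.40470852]
[ 396  323   86   69 4492] [438.47684773 356.5977293 ]
[   0  335  227  145 7510] [125.85113182 412.50053262]
[ 277  357   93   82 5601] [323.83288698 396.69880379]
[ 54 360 146  53 524] [129.53816794 387.26335878]
[  0 457  45  23 486] [ 23.36213992 472.66460905]
dish side 294 ((0.4042057991027832, 0.26436787843704224), 0.04900732263922691) 0.022070611819648145
mat side ((0.3982696235179901, -0.2681834399700165), 0.06751983612775803)
```

step_arm(
  commands=[
    [-0.2,[-2.7,-2.42,0],[0,0,0]],
    [-0.2,[-2.7,-2.42,0],[0,0,0]],
    [-0.2,[-2.7,-2.42,0],[0,0,0]],
    [-0.2,[-2.7,-2.42,0],[0,0,0]],
    [-0.2,[-2.7,-2.42,0],[0,0,0]],
    [-0.2,[-2.7,-2.42,0],[0,0,0]],
    [-0.2,[-2.7,-2.42,0],[0,0,0]],
    [-0.2,[-2.7,-2.42,0],[0,0,0]],
    [-0.2,[-2.7,-2.42,0],[0,0,0]],
    [-0.2,[-2.7,-2.42,0],[0,0,0]],
  ],
  force=15,
)

```text
t: 0.93
tool_pos: [0.362, -0.2665, 0.2145]
ee_rot: [3.141, 0.0, -1.205]
ft_force: [0.3, -1.0, 0.1]
finger_gap: 0.0368
```

step_arm(
  commands=[
    [-0.2,[-2.7,-2.42,0],[0,0,0]],
    [-0.2,[-2.7,-2.42,0],[0,0,0]],
    [-0.2,[-2.7,-2.42,0],[0,0,0]],
    [-0.2,[-2.7,-2.42,0],[0,0,0]],
    [-0.2,[-2.7,-2.42,0],[0,0,0]],
    [-0.2,[-2.7,-2.42,0],[0,0,0]],
    [-0.2,[-2.7,-2.42,0],[0,0,0]],
    [-0.2,[-2.7,-2.42,0],[0,0,0]],
    [-0.2,[-2.7,-2.42,0],[0,0,0]],
    [-0.2,[-2.7,-2.42,0],[0,0,0]],
  ],
)

```text
t: 1.77
tool_pos: [0.4914, 0.0719, 0.2144]
ee_rot: [3.141, -0.0, -1.205]
ft_force: [1.0, -0.2, 0.3]
finger_gap: 0.0368
```

step_arm(
  commands=[
    [-0.2,[-2.7,-2.42,0],[0,0,0]],
    [-0.2,[-2.7,-2.42,0],[0,0,0]],
    [-0.2,[-2.7,-2.42,0],[0,0,0]],
    [-0.2,[-2.7,-2.42,0],[0,0,0]],
    [-0.2,[-2.7,-2.42,0],[0,0,0]],
    [-0.2,[0,0,0],[0,0,-7]],
    [-0.2,[0,0,0],[0,0,-7]],
    [-0.2,[0,0,0],[0,0,-7]],
    [-0.2,[0,0,0],[0,0,-7]],
    [-0.2,[0,0,0],[0,0,-7]],
  ],
)

```text
t: 2.6
tool_pos: [0.5557, 0.2396, 0.214]
ee_rot: [3.141, 0.001, -0.588]
ft_force: [-0.3, -0.1, 0.1]
finger_gap: 0.0371
```

step_arm(
  commands=[
    [-0.2,[0,0,0],[0,0,-7]],
    [-0.2,[0,0,0],[0,0,-7]],
    [-0.2,[0,0,0],[0,0,-7]],
    [-0.2,[0,0,0],[0,0,-7]],
    [-0.2,[0,0,0],[0,0,-7]],
    [-0.2,[0,0,0],[0,0,-7]],
    [-0.2,[0,0,0],[0,0,-7]],
    [-0.2,[0,0,0],[0,0,-7]],
    [-0.2,[0,0,0],[0,0,-7]],
    [-0.2,[0,0,0],[0,0,-7]],
  ],
)

```text
t: 3.43
tool_pos: [0.5559, 0.2394, 0.2141]
ee_rot: [-3.142, 0.001, 0.633]
ft_force: [-0.1, 0.6, 0.1]
finger_gap: 0.037
```

step_arm(
  commands=[
    [-0.2,[0,0,0],[0,0,-7]],
    [-0.2,[0,0,0],[0,0,-2]],
    [-0.2,[0,0,0],[0,0,0]],
    [-0.2,[0,0,0],[0,0,0]],
    [-0.2,[0,0,0],[0,0,0]],
  ],
)

```text
t: 3.85
tool_pos: [0.556, 0.2396, 0.2143]
ee_rot: [-3.142, 0.0, 0.783]
ft_force: [-0.1, 1.0, -0.6]
finger_gap: 0.0372
```

step_arm(
  commands=[
    [-0.2,[0.1,0.1,3],[0,0,0]],
    [-0.2,[0,0,3],[0,0,0]],
    [-0.2,[0,0,3],[0,0,0]],
    [-0.2,[0,0,3],[0,0,0]],
    [-0.2,[0,0,3.0],[0,0,0]],
    [-0.2,[0,0,1],[0,0,0]],
    [-0.2,[0,0,0],[0,0,0]],
    [-0.2,[0,0,0],[0,0,0]],
  ],
)

```text
t: 4.52
tool_pos: [0.5577, 0.2403, 0.0553]
ee_rot: [-3.141, -0.001, 0.785]
ft_force: [0.9, 0.5, 0.4]
finger_gap: 0.0369
```

Run:
```python
from h import *
o=grab("b")
for n,b in (("top",(170,150,290,250)),("side",(160,180,360,330))):
    i=cv2.imread(f"pics/{n}_b.png"); x0,y0,x1,y1=b
    i=cv2.resize(i[y0:y1,x0:x1],None,fx=4,fy=4,interpolation=2)
    P=r.observe()["tool_pos"]
    for d in (0,-.035):
        u=(proj(o[n],[P[0],P[1],P[2]+d])[0]-[x0,y0])*4; cv2.drawMarker(i,tuple(int(v) for v in u),(255,255,0),0,12,1)
    cv2.imwrite(f"pics/{n}_b_crop.png",i)
```

```text
(no output)
```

View pics/side_b_crop.png

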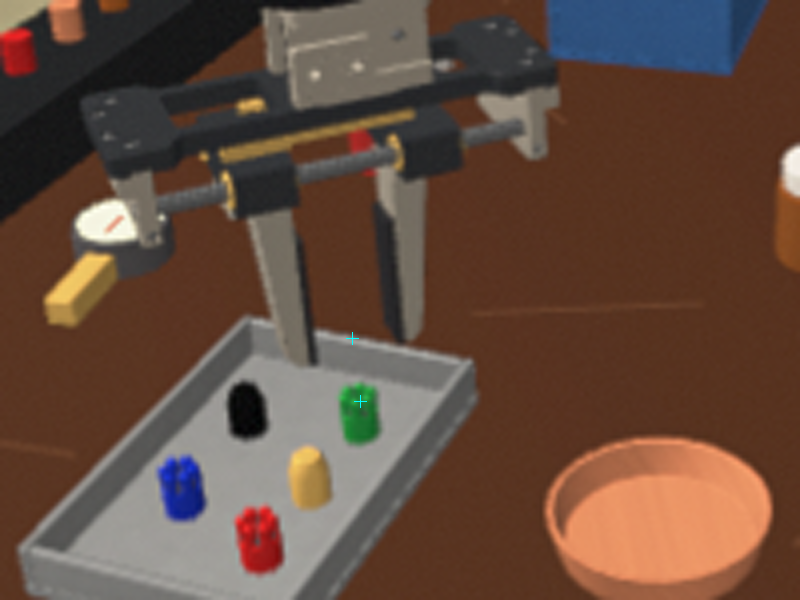

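View pics/top_b_crop.png

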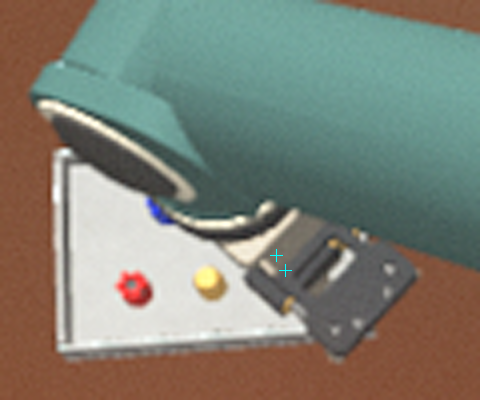

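In the side view the fingers straddle the green cap. The TCP projected to cap height lands on the cap (crop pixel 360,401), so I'm descending and gripping.

step_arm(
  commands=[
    [-0.2,[0,0,1.5],[0,0,0]],
    [-0.2,[0,0,1.5],[0,0,0]],
    [-0.2,[0,0,1.5],[0,0,0]],
    [-0.2,[0,0,0],[0,0,0]],
    [-0.2,[0,0,0],[0,0,0]],
    [-1,[0,0,0],[0,0,0]],
    [-1,[0,0,0],[0,0,0]],
    [-1,[0,0,0],[0,0,0]],
    [-1,[0,0,0],[0,0,0]],
    [-1,[0,0,0],[0,0,0]],
  ],
  force=12,
)

```text
t: 5.45
tool_pos: [0.5577, 0.2398, 0.0099]
ee_rot: [3.141, -0.001, 0.785]
ft_force: [-0.1, -0.2, 2.0]
finger_gap: 0.0177
```

step_arm(
  commands=[
    [-1,[0,0,-2],[0,0,0]],
    [-1,[0,0,-3],[0,0,0]],
    [-1,[0,0,-3],[0,0,0]],
    [-1,[-1.87,-2.49,0],[0,0,0]],
    [-1,[-1.87,-2.49,0],[0,0,0]],
    [-1,[-1.87,-2.49,0],[0,0,0]],
    [-1,[-1.87,-2.49,0],[0,0,0]],
    [-1,[-1.87,-2.49,0],[0,0,0]],
    [-1,[0,0,0],[0,0,0]],
    [-1,[0,0,0],[0,0,0]],
  ],
)

```text
t: 6.28
tool_pos: [0.4024, 0.2619, 0.09]
ee_rot: [3.14, -0.0, 0.787]
ft_force: [0.8, -0.3, -0.0]
finger_gap: 0.0174
```

Run:
```python
from h import *
o=grab("c"); s=r.observe(); print(s["tool_pos"],s["ee_rot"],s["finger_gap"])
for n,b in (("side",(200,180,400,330)),):
    i=cv2.imread(f"pics/{n}_c.png"); x0,y0,x1,y1=b
    i=cv2.resize(i[y0:y1,x0:x1],None,fx=4,fy=4,interpolation=2)
    cv2.imwrite(f"pics/{n}_c_crop.png",i)
```

```text
[0.40449737 0.26172564 0.08987801] [ 3.14087882e+00 -1.01998573e-03  7.83778969e-01] 0.017564391676459092
```

View pics/side_c_crop.png

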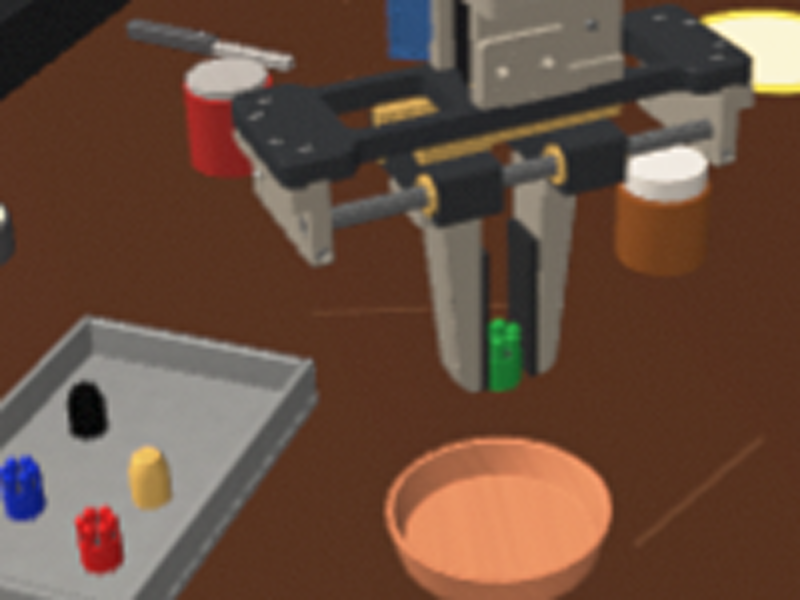

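The cap is held, and the tool stands over the dish centre. I'm lowering it.

step_arm(
  commands=[
    [-1,[0,0,2.5],[0,0,0]],
    [-1,[0,0,2.5],[0,0,0]],
    [-1,[0,0,1.5],[0,0,0]],
    [-1,[0,0,0.8],[0,0,0]],
    [-1,[0,0,0.5],[0,0,0]],
    [-1,[0,0,0],[0,0,0]],
    [-1,[0,0,0],[0,0,0]],
  ],
)

```text
t: 6.97
tool_pos: [0.4039, 0.2621, 0.0119]
ee_rot: [-3.142, -0.001, 0.784]
ft_force: [-0.4, 0.0, 1.1]
finger_gap: 0.0175
```

step_arm(
  commands=[
    [-1,[0,0,0.15],[0,0,0]],
    [-1,[0,0,0],[0,0,0]],
  ],
)

```text
t: 7.13
tool_pos: [0.4039, 0.262, 0.0106]
ee_rot: [3.141, -0.001, 0.784]
ft_force: [-0.2, -0.1, 0.2]
finger_gap: 0.0173
```

step_arm(
  commands=[
    [-1,[0,0,0.1],[0,0,0]],
    [-1,[0,0,0],[0,0,0]],
    [-0.5,[0,0,0],[0,0,0]],
    [-0.35,[0,0,0],[0,0,0]],
    [-0.35,[0,0,0],[0,0,0]],
    [-0.35,[0,0,0],[0,0,0]],
  ],
  force=5,
)

```text
t: 7.63
tool_pos: [0.4033, 0.2618, 0.0091]
ee_rot: [3.142, -0.0, 0.785]
ft_force: [0.4, 0.8, 0.3]
finger_gap: 0.0299
```

Run:
```python
from h import *
o=grab("d"); s=r.observe(); print(s["tool_pos"],s["ft_force"],s["finger_gap"])
for n,b in (("side",(250,220,400,345)),):
    i=cv2.imread(f"pics/{n}_d.png"); x0,y0,x1,y1=b
    i=cv2.resize(i[y0:y1,x0:x1],None,fx=4.8,fy=4.8,interpolation=2)
    cv2.imwrite(f"pics/{n}_d_crop.png",i)
```

```text
[0.40333226 0.26173785 0.00906312] [-0.28470371 -0.34470006  1.09621088] 0.029477193163654287
```

View pics/side_d_crop.png

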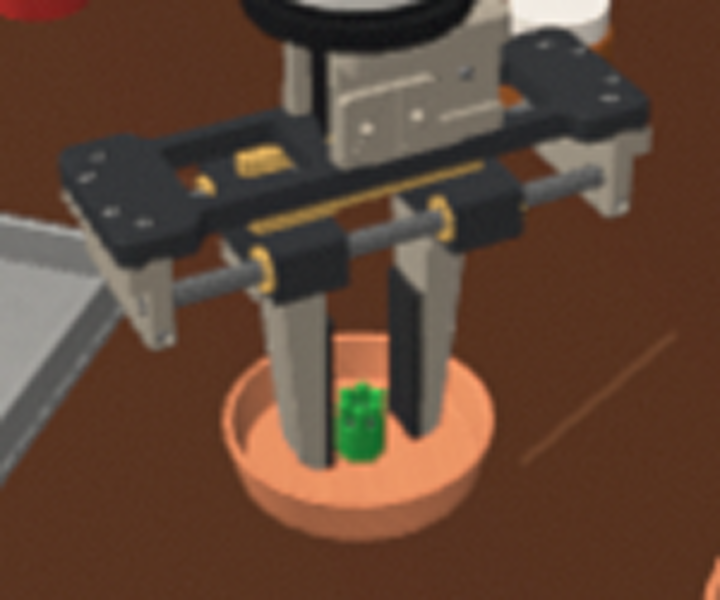

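The cap stands upright in the dish between the fingers. I'm opening gently until the fingers touch the inner wall.

step_arm(
  commands=[
    [-0.2,[0,0,0],[0,0,0]],
    [-0.1,[0,0,0],[0,0,0]],
    [0.0,[0,0,0],[0,0,0]],
    [0.0,[0,0,0],[0,0,0]],
  ],
  force=4,
)

```text
t: 8.07
tool_pos: [0.4033, 0.2618, 0.0091]
ee_rot: [3.142, 0.0, 0.785]
ft_force: [0.1, -0.4, -0.1]
finger_gap: 0.0461
```

step_arm(
  commands=[
    [0.1,[0,0,0],[0,0,0]],
    [0.1,[0,0,0],[0,0,0]],
    [0.2,[0,0,0],[0,0,0]],
    [0.2,[0,0,0],[0,0,0]],
  ],
)

```text
t: 8.4
tool_pos: [0.4033, 0.2617, 0.009]
ee_rot: [3.142, 0.0, 0.785]
ft_force: [-0.6, 0.1, 0.4]
finger_gap: 0.0548
```

step_arm(
  commands=[
    [0.3,[0,0,0],[0,0,0]],
    [0.3,[0,0,0],[0,0,0]],
    [0.3,[0,0,0],[0,0,0]],
  ],
)

```text
t: 8.65
tool_pos: [0.4034, 0.2619, 0.009]
ee_rot: [-3.141, -0.0, 0.785]
ft_force: [1.1, 1.3, -0.8]
finger_gap: 0.0591
```

Run:
```python
from h import *
o=grab("e"); s=r.observe(); print(s["tool_pos"],s["ft_force"],s["finger_gap"])
for n,b in (("side",(250,220,400,345)),):
    i=cv2.imread(f"pics/{n}_e.png"); x0,y0,x1,y1=b
    i=cv2.resize(i[y0:y1,x0:x1],None,fx=4.8,fy=4.8,interpolation=2)
    cv2.imwrite(f"pics/{n}_e_crop.png",i)
```

```text
[0.40341113 0.26184784 0.00906692] [ 0.2331576   1.64586639 -0.41246308] 0.059373985895302905
```

View pics/side_e_crop.png

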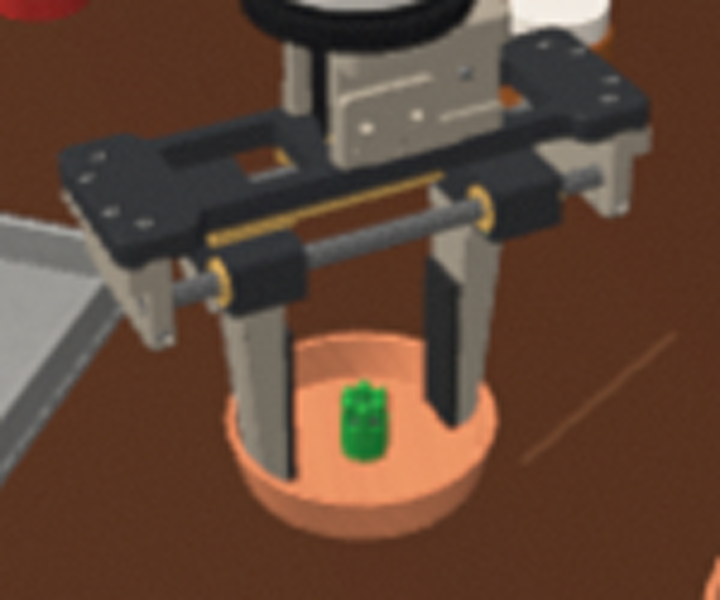

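Fingers now cage the dish from inside with about 1 mm of slack and the cap stands free. Starting leg 1 of the slide, slowly.

step_arm(
  commands=[
    [0.3,[-0.1,0.25,0],[0,0,0]],
    [0.3,[-0.1,0.25,0],[0,0,0]],
    [0.3,[-0.2,0.5,0],[0,0,0]],
    [0.3,[-0.3,0.7,0],[0,0,0]],
    [0.3,[-0.4,0.97,0],[0,0,0]],
    [0.3,[-0.3,0.7,0],[0,0,0]],
    [0.3,[-0.2,0.5,0],[0,0,0]],
    [0.3,[-0.1,0.25,0],[0,0,0]],
  ],
)

```text
t: 9.42
tool_pos: [0.421, 0.2192, 0.009]
ee_rot: [3.141, 0.0, 0.783]
ft_force: [-0.5, 0.9, -0.4]
finger_gap: 0.0594
```

Run:
```python
from h import *
o=grab("f"); s=r.observe(); print(s["tool_pos"],s["ft_force"],s["finger_gap"])
for n,b in (("side",(250,200,400,325)),):
    i=cv2.imread(f"pics/{n}_f.png"); x0,y0,x1,y1=b
    i=cv2.resize(i[y0:y1,x0:x1],None,fx=4.8,fy=4.8,interpolation=2)
    cv2.imwrite(f"pics/{n}_f_crop.png",i)
```

```text
[0.42094674 0.21929847 0.0090238 ] [-0.08835742 -1.34552738  0.04347016] 0.059409059160299635
```

View pics/side_f_crop.png

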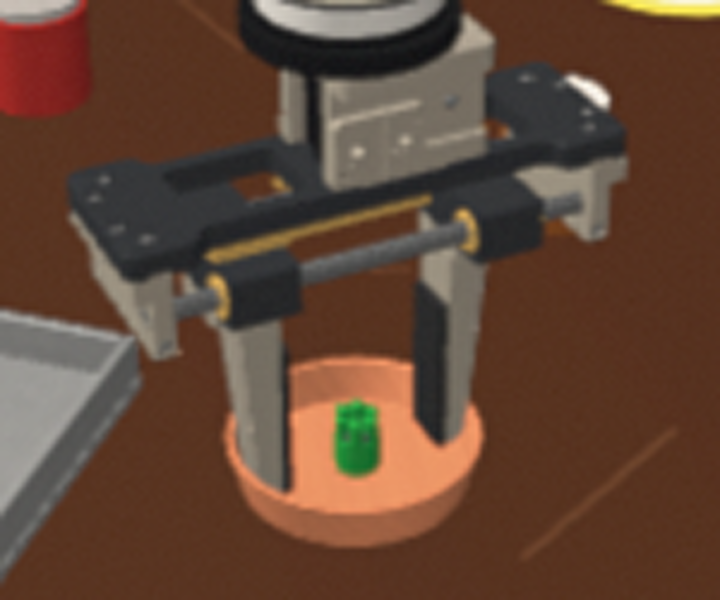

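The dish slides flat with the cap still upright near its centre. Continuing.

step_arm(
  commands=[
    [0.3,[-0.1,0.25,0],[0,0,0]],
    [0.3,[-0.2,0.5,0],[0,0,0]],
    [0.3,[-0.3,0.75,0],[0,0,0]],
    [0.3,[-0.4,1.0,0],[0,0,0]],
    [0.3,[-0.4,1.0,0],[0,0,0]],
    [0.3,[-0.4,1.0,0],[0,0,0]],
    [0.3,[-0.4,1.0,0],[0,0,0]],
    [0.3,[-0.4,1.0,0],[0,0,0]],
    [0.3,[-0.4,1.0,0],[0,0,0]],
    [0.3,[-0.4,1.0,0],[0,0,0]],
  ],
)

```text
t: 10.35
tool_pos: [0.4568, 0.1352, 0.009]
ee_rot: [3.142, 0.0, 0.784]
ft_force: [-0.8, 0.7, -1.3]
finger_gap: 0.0595
```

step_arm(
  commands=[
    [0.3,[-0.4,1.0,0],[0,0,0]],
    [0.3,[-0.4,1.0,0],[0,0,0]],
    [0.3,[-0.4,1.0,0],[0,0,0]],
    [0.3,[-0.4,1.0,0],[0,0,0]],
    [0.3,[-0.4,1.0,0],[0,0,0]],
    [0.3,[-0.4,1.0,0],[0,0,0]],
    [0.3,[-0.4,1.0,0],[0,0,0]],
    [0.3,[-0.4,1.0,0],[0,0,0]],
    [0.3,[-0.4,1.0,0],[0,0,0]],
    [0.3,[-0.4,1.0,0],[0,0,0]],
  ],
)

```text
t: 11.18
tool_pos: [0.4991, 0.0364, 0.0091]
ee_rot: [-3.142, 0.0, 0.785]
ft_force: [-0.8, 1.9, -0.6]
finger_gap: 0.0593
```

step_arm(
  commands=[
    [0.3,[-0.6,0.8,0],[0,0,0]],
    [0.3,[-0.7,0.7,0],[0,0,0]],
    [0.3,[-0.7,0.7,0],[0,0,0]],
    [0.3,[-0.7,0.7,0],[0,0,0]],
    [0.3,[-0.8,0.6,0],[0,0,0]],
    [0.3,[-0.9,0.4,0],[0,0,0]],
    [0.3,[-0.9,0.4,0],[0,0,0]],
    [0.3,[-0.9,0.4,0],[0,0,0]],
    [0.3,[-0.9,0.4,0],[0,0,0]],
    [0.3,[-0.5,0.2,0],[0,0,0]],
  ],
)

```text
t: 12.02
tool_pos: [0.4818, -0.0552, 0.0091]
ee_rot: [3.141, 0.0, 0.784]
ft_force: [0.8, 0.4, -1.0]
finger_gap: 0.0594
```

Run:
```python
from h import *
o=grab("g"); s=r.observe(); P=s["tool_pos"]; print(P,s["ft_force"],s["finger_gap"])
d=np.array([.3965,-.271])-P[:2]; print("tool cm",70.71*(d[0]+d[1]),70.71*(d[0]-d[1]))
```

```text
[ 0.48170597 -0.05555387  0.00905184] [-0.2295886  -0.77429871 -0.49726805] 0.0597070061002543
tool cm -21.259110085795083 9.20928152909589
```

View pics/side_g.png

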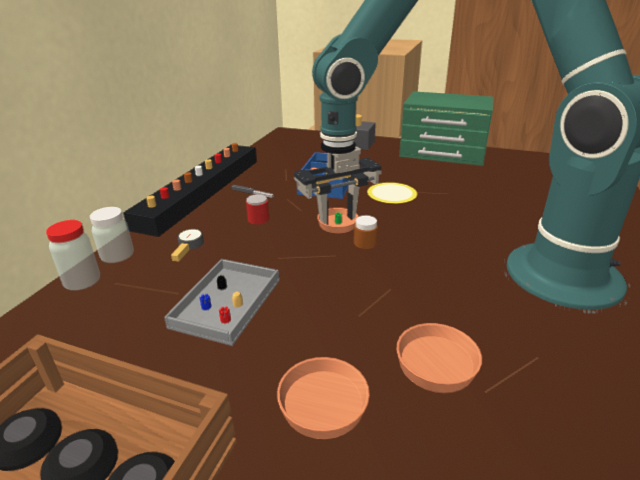

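Dish at about (338,220) passes behind the jar, which hasn't moved, and the cap is upright. Sliding on to the mat.

step_arm(
  commands=[
    [0.3,[-0.46,0.2,0],[0,0,0]],
    [0.3,[-0.92,0.4,0],[0,0,0]],
    [0.3,[-0.92,0.4,0],[0,0,0]],
    [0.3,[-0.92,0.4,0],[0,0,0]],
    [0.3,[-0.92,0.4,0],[0,0,0]],
    [0.3,[-0.92,0.4,0],[0,0,0]],
    [0.3,[-0.92,0.4,0],[0,0,0]],
    [0.3,[-0.92,0.4,0],[0,0,0]],
    [0.3,[-0.92,0.4,0],[0,0,0]],
    [0.3,[-0.92,0.4,0],[0,0,0]],
  ],
)

```text
t: 12.95
tool_pos: [0.447, -0.1435, 0.0091]
ee_rot: [3.142, 0.0, 0.784]
ft_force: [0.0, 0.4, -0.8]
finger_gap: 0.0594
```

step_arm(
  commands=[
    [0.3,[-0.92,0.4,0],[0,0,0]],
    [0.3,[-0.92,0.4,0],[0,0,0]],
    [0.3,[-0.92,0.4,0],[0,0,0]],
    [0.3,[-0.92,0.4,0],[0,0,0]],
    [0.3,[-0.92,0.4,0],[0,0,0]],
    [0.3,[-0.92,0.4,0],[0,0,0]],
    [0.3,[-0.92,0.4,0],[0,0,0]],
    [0.3,[-0.92,0.4,0],[0,0,0]],
    [0.3,[-0.92,0.4,0],[0,0,0]],
    [0.3,[-0.92,0.4,0],[0,0,0]],
  ],
)

```text
t: 13.78
tool_pos: [0.4102, -0.2367, 0.0091]
ee_rot: [-3.142, 0.0, 0.785]
ft_force: [-0.3, 0.8, -1.1]
finger_gap: 0.0588
```

step_arm(
  commands=[
    [0.3,[-0.92,0.4,0],[0,0,0]],
    [0.3,[-0.92,0.4,0],[0,0,0]],
    [0.3,[-0.7,0.3,0],[0,0,0]],
    [0.3,[-0.45,0.2,0],[0,0,0]],
    [0.3,[-0.23,0.1,0],[0,0,0]],
    [0.3,[0,0,0],[0,0,0]],
    [0.2,[0,0,0],[0,0,0]],
    [0.15,[0,0,0],[0,0,0]],
    [0.15,[0,0,0],[0,0,0]],
  ],
)

```text
t: 14.53
tool_pos: [0.398, -0.268, 0.0092]
ee_rot: [3.141, -0.0, 0.786]
ft_force: [0.0, 0.5, -1.0]
finger_gap: 0.0528
```

Run:
```python
from h import *
o=grab("i"); s=r.observe(); P=s["tool_pos"]; print(P,s["ft_force"],s["finger_gap"])
for n,b in (("side",(330,130,460,230)),("top",(400,210,520,310))):
    i=cv2.imread(f"pics/{n}_i.png"); x0,y0,x1,y1=b
    i=cv2.resize(i[y0:y1,x0:x1],None,fx=5.5,fy=5.5,interpolation=2)
    cv2.imwrite(f"pics/{n}_i_crop.png",i)
```

```text
[ 0.39792673 -0.26810079  0.00918231] [ 0.01025198  0.66979287 -0.51897466] 0.052890102848039314
```

View pics/side_i_crop.png

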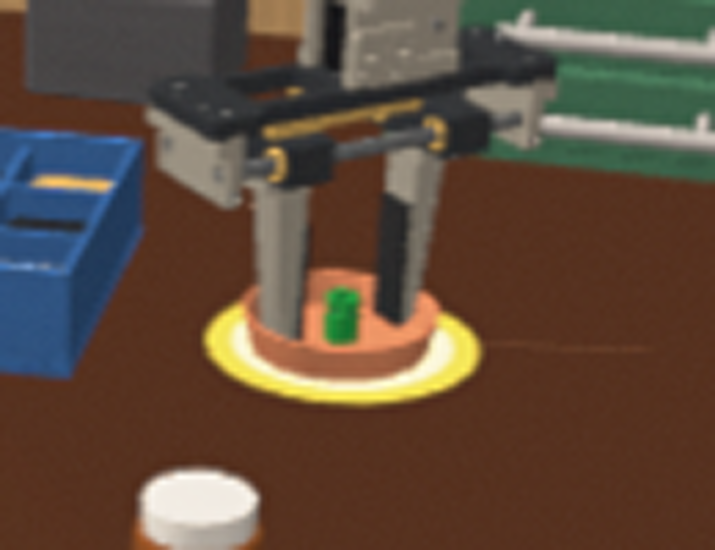

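View pics/top_i.png

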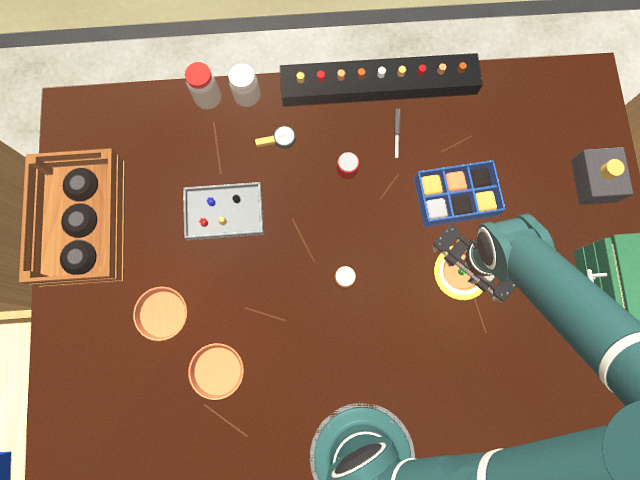

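The dish stands on the mat with the cap upright, and the fingers are clear of the wall. Lifting straight up and backing away to check.

step_arm(
  commands=[
    [0.15,[0,0,-1],[0,0,0]],
    [0.15,[0,0,-2],[0,0,0]],
    [0.15,[0,0,-3],[0,0,0]],
    [0.15,[0,0,-3],[0,0,0]],
    [0.15,[0,0,-3],[0,0,0]],
    [0.15,[0,0,-3],[0,0,0]],
    [0.15,[0,0,-3],[0,0,0]],
    [0.15,[-3,1,0],[0,0,0]],
    [0.15,[-3,1,0],[0,0,0]],
    [0.15,[-3,1,0],[0,0,0]],
  ],
)

```text
t: 15.47
tool_pos: [0.355, -0.3541, 0.1907]
ee_rot: [3.139, 0.001, 0.787]
ft_force: [0.4, 0.7, -0.6]
finger_gap: 0.0531
```

step_arm(
  commands=[
    [0.15,[-3,1,0],[0,0,0]],
    [0.15,[-3,1,0],[0,0,0]],
    [0.15,[-3,1,0],[0,0,0]],
    [0.15,[-3,1,0],[0,0,0]],
    [0.15,[-3,1,0],[0,0,0]],
    [0.15,[-3,1,0],[0,0,0]],
    [0.15,[0,0,0],[0,0,0]],
    [0.15,[0,0,0],[0,0,0]],
  ],
)

```text
t: 16.13
tool_pos: [0.269, -0.5239, 0.1892]
ee_rot: [-3.141, -0.001, 0.781]
ft_force: [0.2, 0.3, 1.2]
finger_gap: 0.0525
```

Run:
```python
from h import *
o=grab("j"); s=r.observe(); P=s["tool_pos"]; print(P,s["ft_force"],s["finger_gap"])
im=o["top"];hsv=cv2.cvtColor(im["color"],cv2.COLOR_RGB2HSV)
def circ(lo,hi,box,z):
    m=cv2.inRange(hsv,lo,hi);mm=np.zeros_like(m);x0,y0,x1,y1=box;mm[y0:y1,x0:x1]=m[y0:y1,x0:x1]
    cn=max(cv2.findContours(mm,0,2)[0],key=cv2.contourArea).reshape(-1,2);return cv2.minEnclosingCircle(plane(im,cn,z)[:,:2].astype(np.float32))
print("mat",circ((20,60,180),(35,255,255),(425,235,500,310),.001))
print("dish",circ((3,60,120),(18,255,255),(440,250,485,295),.021))
C=cloud(im);ok=im["range_z"]>0
for nm,box in [("jar",(325,258,365,295)),("tin",(328,143,368,183))]:
    x0,y0,x1,y1=box; Q=C[y0:y1,x0:x1][ok[y0:y1,x0:x1]]; q=Q[(Q[:,2]>.05)&(Q[:,2]<.09)]; print(nm,q.mean(0))
for n,b in (("side",(330,130,460,230)),("top",(400,210,520,310))):
    i=cv2.imread(f"pics/{n}_j.png"); x0,y0,x1,y1=b
    cv2.imwrite(f"pics/{n}_j_crop.png",cv2.resize(i[y0:y1,x0:x1],None,fx=5.5,fy=5.5,interpolation=2))
```

```text
[ 0.27092889 -0.52178957  0.18952868] [-0.29868036 -0.06451772  0.6610997 ] 0.05271252819265788
mat ((0.39557120203971863, -0.273427277803421), 0.06721033155918121)
dish ((0.39618247747421265, -0.2705896198749542), 0.046004388481378555)
jar [0.39804739 0.0076952  0.0572684 ]
tin [ 0.66989736 -0.02045952  0.05525914]
```

View pics/side_j_crop.png

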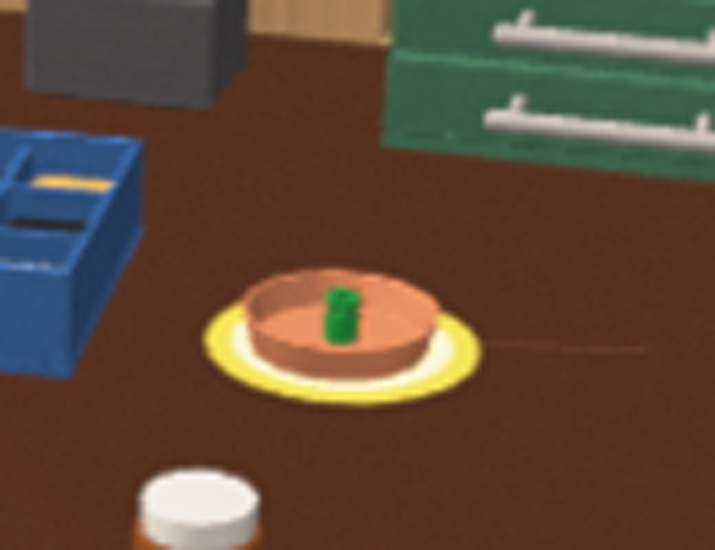

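View pics/top_j_crop.png

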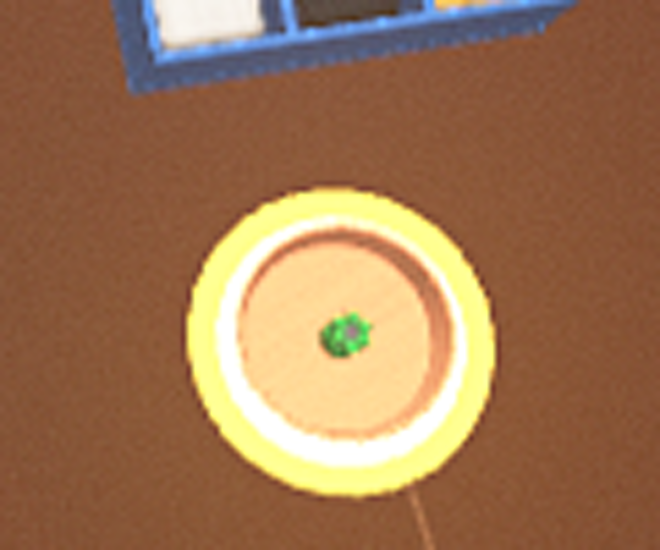

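Both views show the dish within the mat, with the cap upright at its centre. The dish is about 3 mm off the mat's centre, against 18 mm of slack. The jar and tin are where they were.

```bash
python3 -c "
from workcell import r
print(r.close_job())"
```

```text
the job is handed in; nothing more can be done
None
```

The job is done and handed in at about 16 s of the 67 s allowed. I put the green crown cap upright in the smallest copper dish where it stood. Then I slid the dish flat along the counter with the fingers just inside its rim, round the far side of the jar, and onto the yellow mat.

- **Dish and cap:** the last pictures put the dish about 3 mm from the mat's centre, with 18 mm of room to spare. The cap was upright at the middle of the dish, and the gripper was well clear.
- **Other things:** the jar and tin measured unmoved, within 0.5 mm. I checked the other four caps, the gauge and the punch by eye only; they looked untouched. Wrist force readings at the end of each move stayed under about 2 N.
- **Disagreement:** the two cameras differed by 3–6 mm on the first dish and mat positions, so I aimed between them.

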